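# Tare the ointment jar on the pharmacy balance

## Robot

A 6-joint arm with a two-finger parallel gripper is mounted at the origin on the work surface. World frame = base frame: x ahead of the robot, y to its left, z up, the work surface at z = 0. Lengths are in m, angles in rad, forces in N, time in s.
With the tool pointing down it reaches from about 0.25 to 0.775 m from the base axis. Payload 4 kg.
Tool frame: the origin (TCP) lies at the very end of the fingers, on their centre line; the grasp point (between the pads) lies 19 mm behind it (robot.pinch_z is the distance from the TCP to the grasp point, in m); z points along the fingers, y is the line along which they close (so a half turn about z gives the same grasp; the last joint's range is limited). The gripper opens to 94 mm and grips with 3 to 60 N. Pads are 16 mm wide; open, the fingers measure 119 mm over their backs; the gripper's body (75 mm by 177 mm) begins 78 mm behind the grasp point.
Start: joints at [-0.103, 0.087, 1.371, -0, 1.684, -0.103], TCP at [0.55, -0, 0.206] pointing down, gripper open.
Joint ranges: [-3.1, 3.1], [-0.76, 2.03], [0.27, 2.55], [-1.08, 4.22], [0.17, 2.65], [-2.57, 2.57]. Speed limits (rad/s): [2.79, 2.79, 3.14, 3.14, 3.14, 3.14].

## Interface

Orientations are given as [roll, pitch, yaw] about the fixed x, y, z axes, in that order (R = Rz(yaw) Ry(pitch) Rx(roll)).
In Python, from bench import robot gives the robot as it stands.
- The arm moves only by the tool arm_command, never from a script. Its argument "targets" is one flat list of numbers, 7 for each row, row after row: the turn, a rotation vector about the tool's x, y, z in degrees, then the shift along the tool's x, y, z in mm, then the closure, from -1 (fully open) to 1 (shut). In form: [ax, ay, az, x, y, z, hand, ax, ay, az, x, y, z, hand, ...]. A call has 1 to 20 rows; each row is the pose to reach, as a shift and turn from the pose commanded when the call began, along the tool's axes at that moment; what a row does not reach only later rows make up. A row lasts 1/10 s, in which the tool goes at most 50 mm and 8.59 degrees, less where a joint would pass 70% of its speed; a pose out of reach is approached as far as the arm can. A call with a gripper value outside its range is refused whole. The fingers move at their own pace and stop on an object; the grip force is fixed at half the most. Time passes only in rows, so rows that repeat a pose let the fingers close. It gives the time, the measured TCP pose, the force, the opening and the grip force at its end, in the units of the state.
- robot.get_obs(): the state, without advancing time (a new reading comes with each control period).
- robot.snapshot(name): name is "scene" or "side" or "wrist"; returns a dict with "color" (480x640x3 uint8, red, green, blue), "range_z" (480x640 float32, m along the optical axis (not along the pixel's ray), 0 where there is no reading), "fx", "fy", "cx", "cy" (pixels), "T" (4x4, takes a point from camera to world coordinates); the wrist camera has in their place "T_tool_cam" (4x4, takes a point from camera to tool coordinates, whose origin is the TCP and whose axes are the flange's). Camera axes: x right, y down, z forward; pixel columns grow to the right and rows downward; lengths in m; the calibration is good to about 2 mm. A picture is of the moment at which its call begins: read the wrist's pose just before it.
- robot.close_job(): hands the job in; it is judged then, once.
The state is a dict: "time": time; "joint_positions": joint angles; "qvel": joint speeds; "joint_torque": joint torques, N m; "tool_pos": TCP position; "ee_rot": TCP orientation; "wrist_force": force on the tool from outside, world axes, zero at the start; "wrist_torque": the same for the moment, N m; "width": finger opening in m; "finger_force": force on a finger pad.
Only numpy, scipy, OpenCV 4.12 (cv2) and the standard library are available. Lean on these libraries where they do the work, as an engineer would, in place of code of your own. Each camera call takes 0.05 s, during which the arm holds its last target. There are 200 camera calls.

## Task

An empty ointment jar stands on the pan of the precision balance and is to be tared: slide the glass lid of the draught shield fully shut, then press the long tare key on the balance's front fully down for a moment and let it come up again. Do not press the small keys either side of it, leave the lid shut and the jar where it stands, and do not disturb the brown bottle and the small tub beside the balance.

Things in the scene. Friction and masses are not known exactly. Their poses are not given: they have to be found in the camera images.
- balance: White precision balance, fixed, 290 mm deep (x), 200 wide (y), housing 70 high. Origin: centre of its underside, on the bench; x runs from its front (keys; nearest the robot) to its back, y to its left, z up. The front 95 mm is a yellow console sloping up to the back at 0.24 rad. Behind it a square glass draught shield (x -46 to 116, y -87 to 87 mm), its side rails 166 mm above the bench.
- lid_bar (a point): Centre of the black finger bar standing on the sliding glass lid (top of the shield) near its front edge: 70 mm long (y), 10 thick (x), 24 high. 171 mm above the bench; the lid's glass is 12 mm below this point and goes on bare for 138 mm behind the bar (+x); side rails rise 7 mm above it. Moves with the lid, axes as the balance's; lid shut: at x = -30 mm, y = 0 of the balance.
- shield_lid (a joint): Opening of the sliding lid in m: 0 = fully shut (against a stop), grows as the lid slides backwards along the balance's +x, at most 0.110; starts 0.055 to 0.100 open. It slides with about 1.5 N of friction and stays where it is left.
- tare_key (a joint): Depth of the long tare key in m: 0 = up, 0.005 = fully down (a stop). It has a return spring: 1.5 N starts it, 5 N holds it fully down. It moves square to the sloping console face; pressing straight down works.
- tare_key_top (a point): Centre of the top face of the long grey tare key, mid-front of the balance below the display: 64 mm long (y), 22 wide, 9 proud of the console when up, then at x = -122, y = 0, z = 61 mm of the balance. y as the balance's, z square to the console (leaning 0.24 rad to the front).
- small_key_left (a joint): Depth of the small square 18 mm key to the left (+y) of the tare key, centre 70 mm from the tare key's centre, in line with it and as high: 0 = up, 0.005 = down. Not to be pressed.
- small_key_right (a joint): The same on the right (-y), 70 mm from the tare key's centre. Not to be pressed.
- pan (a point): Centre of the top face of the round steel pan, 120 mm in diameter, inside the shield, 82 mm above the bench.
- jar_center (a point): Centre (half-way up) of the open white ointment jar, loose, 62 mm in diameter, 60 mm high, 35 g, standing on the pan inside the shield; its rim is 13 mm below the lid. z up.
- bottle_center (a point): Centre of the loose brown medicine bottle with white cap, 52 mm in diameter, 108 mm high, standing on the bench close to the balance's left side (+y).
- small_tub_center (a point): Centre of the loose white screw-lid tub, 62 mm in diameter, 68 mm high, standing on the bench close to the balance's right side (-y).
There are look-alikes about, which are no part of the job. Leave any blue look-alike of the part that bears jar_center alone.

How it is judged:
By the outcome, as a careful person would: the job done as asked, in the order asked, and still so for the second after the job is handed in, with the robot touching nothing.
It also fails if it takes over 35 s, if anything falls off the work surface, if the arm or the gripper's body presses on something with over 40 N, if the wrist force passes 120 N, or if a joint passes its speed limit or range.

## Working session

There is one attempt and no reset: what is moved stays moved. The work goes in short steps, Python scripts to look and compute and a tool call to move; the robot and the scene stay as the last step left them, time stands still between calls to the robot, and variables do not carry over. Pictures are saved under pics/ and viewed, at most 10 in all, crops included, and the job is handed in when it is done.

Besides the shell and the picture viewer there is one more tool, called after "Request:" by a JSON object that holds its "api" and its "payload". arm_command: Moves the arm, as the interface text tells. Its arguments: {"type":"object","properties":{"targets":{"type":"array"}},"required":["targets"]}

```bash
mkdir -p pics; ls
cat > h.py <<'E'
import numpy as np, cv2
from bench import robot
def snap(n,save=None):
    s=robot.snapshot(n)
    if save: cv2.imwrite(f'pics/{save}.png',s['color'][:,:,::-1])
    return s
def cloud(s,T=None):
    T=s['T'] if T is None else T
    z=s['range_z']; v,u=np.mgrid[:z.shape[0],:z.shape[1]]
    P=np.stack([(u-s['cx'])/s['fx']*z,(v-s['cy'])/s['fy']*z,z],-1)
    W=P@T[:3,:3].T+T[:3,3]; W[z==0]=np.nan
    return W
E
python3 - <<'E'
from h import *
a=snap('scene','a'); b=snap('side','b')
o=robot.get_obs(); print(o['tool_pos'],o['ee_rot'],o['width'],o['time'])
np.savez('ab.npz',ca=a['color'],wa=cloud(a),cb=b['color'],wb=cloud(b))
for s in(a,b): print(s['fx'],s['T'].round(3).tolist())
E
```

```text
pics
[5.49523324e-01 5.30641719e-06 2.04436238e-01] [-3.13967372e+00 -1.46643687e-04  1.57071199e+00] 0.09440497133426264 0.1
585.1007829415826 [[0.881, 0.414, -0.23, 0.85], [0.474, -0.768, 0.431, -0.511], [0.001, -0.489, -0.872, 1.112], [0.0, 0.0, 0.0, 1.0]]
479.87469110508937 [[-0.863, -0.238, 0.445, 0.17], [-0.505, 0.406, -0.762, 0.727], [0.001, -0.882, -0.47, 0.591], [0.0, 0.0, 0.0, 1.0]]
```

View pics/a.png

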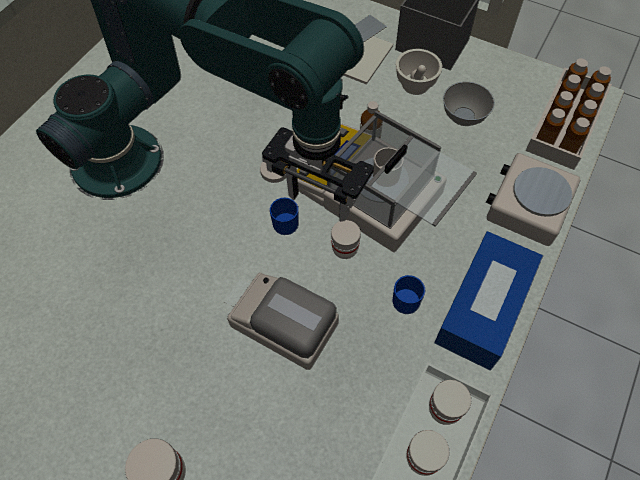

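View pics/b.png

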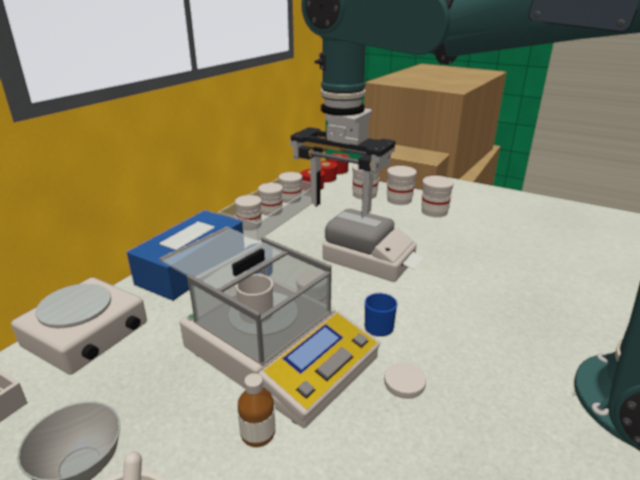

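The side view shows the one balance with a yellow console. Its tare key is at about (334,363), the small keys at (306,389) and (360,341), and the lid's black bar at (249,262). In the scene view the bar is at (396,159). The look-alike at side (80,320) is a white scale without a console or shield, so it isn't the one. I'll measure next and check it in an enlarged crop.

```bash
cat > m.py <<'E'
from h import *
s=snap('side'); c=s['color']; W=cloud(s)
def ray(s,u,v,h):
    d=s['T'][:3,:3]@[(u-s['cx'])/s['fx'],(v-s['cy'])/s['fy'],1]; p=s['T'][:3,3]; return p+d*(h-p[2])/d[2]
hsv=cv2.cvtColor(c,cv2.COLOR_RGB2HSV)
y=cv2.inRange(hsv,(18,120,90),(35,255,255)); y[:300]=0
cs,_=cv2.findContours(y,cv2.RETR_EXTERNAL,2); k=max(cs,key=cv2.contourArea)
hull=cv2.fillConvexPoly(np.zeros_like(y),cv2.convexHull(k),255)
holes=cv2.morphologyEx(hull&~y,cv2.MORPH_OPEN,np.ones((3,3)))
n,l,st,ce=cv2.connectedComponentsWithStats(holes)
for i in range(1,n):
    if st[i,4]>30:
        w=W[l==i]; print('hole',ce[i].round(1),st[i,4],ray(s,*ce[i],.059).round(4),'depth med',np.nanmedian(w,0).round(4))
def bar(s,r):
    c=s['color'];m=np.zeros(c.shape[:2],np.uint8); x0,x1,y0,y1=r
    m[y0:y1,x0:x1]=(c[y0:y1,x0:x1].max(2)<45)*255
    n,l,st,ce=cv2.connectedComponentsWithStats(m); i=1+st[1:,4].argmax()
    w=cloud(s)[l==i]; print('bar',ce[i],st[i],ray(s,*ce[i],.171).round(4),np.nanmedian(w,0).round(4),np.nanmax(w[:,2]))
    yx=w[np.abs(w[:,2]-.171)<.025]; print(len(w),len(yx),np.nanmin(yx,0).round(3),np.nanmax(yx,0).round(3))
bar(s,(225,275,240,280))
a=snap('scene'); bar(a,(380,412,140,175))
cv2.imwrite('pics/c.png',cv2.resize(c[220:460,160:480][:,:,::-1],(800,600),interpolation=cv2.INTER_CUBIC))
E
python3 m.py
```

```text
hole [312.2 348.4] 1322 [0.4822 0.2129 0.059 ] depth med [0.4787 0.2189 0.0646]
hole [360.  339.5] 113 [0.4247 0.154  0.059 ] depth med [0.4241 0.1562 0.0604]
hole [333.9 363.1] 540 [0.4355 0.2247 0.059 ] depth med [0.4345 0.2264 0.0609]
hole [305.5 388.7] 167 [0.446  0.2923 0.059 ] depth med [0.4455 0.2934 0.0606]
bar [248.20977011 261.97988506] [233 250  31  25 348] [0.6181 0.1933 0.171 ] [0.6144 0.1982 0.1747] 0.1849288480320116
348 347 [0.608 0.162 0.163] [0.624 0.228 0.185]
bar [395.20779221 158.68398268] [384 145  23  29 231] [0.6186 0.193  0.171 ] [0.6212 0.1868 0.1823] 0.18804952385255713
231 229 [0.608 0.156 0.161] [0.629 0.225 0.188]
```

View pics/c.png

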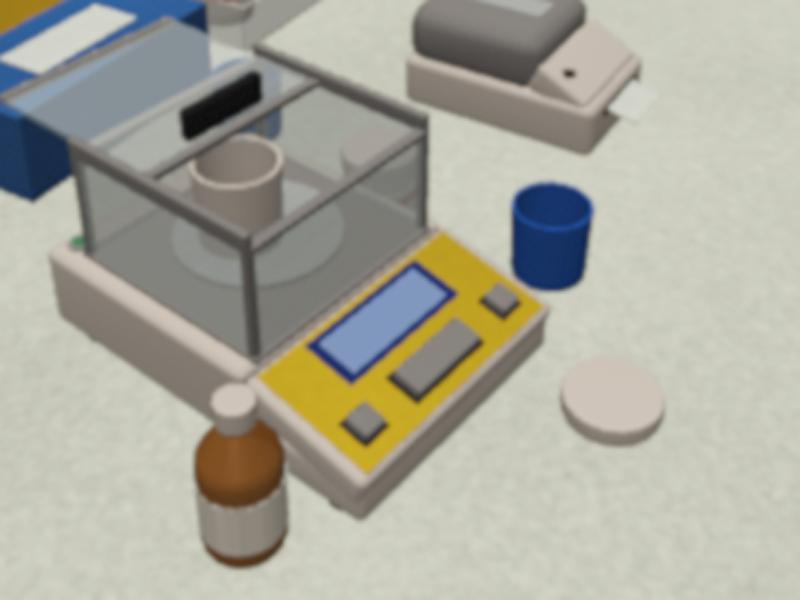

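The crop confirms the bar at (222,105) and the tare key at (435,358). The small keys are 140 mm apart, as they should be, and the balance yaw is about -8.8°. The lid is about 93 mm open, and the bar top measures 0.185, close to the stated 0.183. Next I go in behind the bar with the fingers closed.

Request:
{"api": "arm_command", "payload": {"targets": [0, 0, 2, 0, 0, -15, 1, 0, 0, 4, 15, 8, -25, 1, 0, 0, 6, 45, 23, -25, 1, 0, 0, 8.8, 75, 39, -25, 1, 0, 0, 8.8, 105, 55, -25, 1, 0, 0, 8.8, 135, 70, -25, 1, 0, 0, 8.8, 165, 86, -25, 1, 0, 0, 8.8, 188, 98, -25, 1, 0, 0, 8.8, 188, 98, -25, 1, 0, 0, 8.8, 188, 98, -25, 1]}}

```text
time: 1.2
tool_pos: [0.6478, 0.1881, 0.2296]
ee_rot: [-3.14, 0.001, 1.418]
wrist_force: [1.2, -0.2, -0.4]
width: 0.0173
finger_force: 0.0
```

Run:
```python
from h import *
o=robot.get_obs(); print(o['tool_pos'],o['ee_rot'],o['width'],o['time'],o['wrist_force'])
from scipy.spatial.transform import Rotation as R
s=snap('side'); a=snap('scene')
i1=s['color'][200:440,140:420]; i2=a['color'][80:280,260:500]
cv2.imwrite('pics/d.png',np.hstack([cv2.resize(i1,(400,343)),cv2.resize(i2,(400,343))])[:,:,::-1])
```

```text
[0.647796   0.18813499 0.22956784] [-3.14020130e+00  1.11630325e-03  1.41802300e+00] 0.017263827441751915 1.2 [ 1.2125774  -0.15420821 -0.35749649]
```

View pics/d.png

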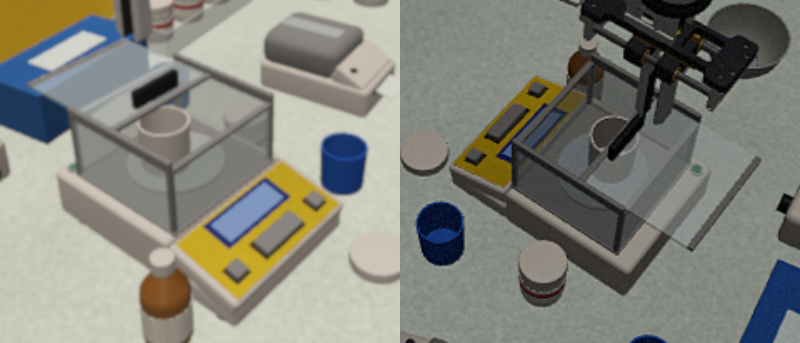

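The fingers hang behind and above the bar (right panel (650,100), with the bar at (625,138)), and they are still closing. I'll descend once they have shut.

Request:
{"api": "arm_command", "payload": {"targets": [0, 0, 0, 0, 0, 0, 1, 0, 0, 0, 0, 0, 0, 1, 0, 0, 0, 0, 0, 15, 1, 0, 0, 0, 0, 0, 30, 1, 0, 0, 0, 0, 0, 45, 1, 0, 0, 0, 0, 0, 53, 1, 0, 0, 0, 0, 0, 58, 1, 0, 0, 0, 0, 0, 61, 1, 0, 0, 0, 0, 0, 61, 1, 0, 0, 0, 0, 0, 61, 1]}}

```text
time: 2.3
tool_pos: [0.6484, 0.1881, 0.1703]
ee_rot: [3.14, -0.0, 1.417]
wrist_force: [-0.2, -0.6, 0.1]
width: 0.0005
finger_force: 0.0
```

Request:
{"api": "arm_command", "payload": {"targets": [0, 0, 0, 0, -4, 0, 1, 0, 0, 0, 0, -8, 0, 1, 0, 0, 0, 0, -12, 0, 1, 0, 0, 0, 0, -16, 0, 1, 0, 0, 0, 0, -22, 0, 1, 0, 0, 0, 0, -28, 0, 1, 0, 0, 0, 0, -34, 0, 1, 0, 0, 0, 0, -40, 0, 1, 0, 0, 0, 0, -46, 0, 1, 0, 0, 0, 0, -52, 0, 1, 0, 0, 0, 0, -58, 0, 1, 0, 0, 0, 0, -64, 0, 1, 0, 0, 0, 0, -70, 0, 1, 0, 0, 0, 0, -76, 0, 1, 0, 0, 0, 0, -82, 0, 1, 0, 0, 0, 0, -86, 0, 1, 0, 0, 0, 0, -90, 0, 1, 0, 0, 0, 0, -94, 0, 1, 0, 0, 0, 0, -96, 0, 1]}}

```text
time: 4.2
tool_pos: [0.5528, 0.2027, 0.1695]
ee_rot: [-3.141, 0.0, 1.417]
wrist_force: [1.5, 0.1, 1.7]
width: 0.0002
finger_force: 0.8
```

Request:
{"api": "arm_command", "payload": {"targets": [0, 0, 0, 0, -2, 0, 1, 0, 0, 0, 0, -4, 0, 1, 0, 0, 0, 0, -6, 0, 1, 0, 0, 0, 0, -8, 0, 1, 0, 0, 0, 0, -9, 0, 1, 0, 0, 0, 0, -10, 0, 1, 0, 0, 0, 0, -11, 0, 1, 0, 0, 0, 0, -11, 0, 1]}}

```text
time: 5.0
tool_pos: [0.5456, 0.2038, 0.1696]
ee_rot: [3.134, -0.001, 1.416]
wrist_force: [10.1, -1.0, -2.9]
width: 0.0006
finger_force: 5.0
```

Run:
```python
from h import *
s=snap('side'); a=snap('scene')
i1=s['color'][200:440,140:420]; i2=a['color'][80:280,260:500]
cv2.imwrite('pics/e.png',np.hstack([cv2.resize(i1,(400,343)),cv2.resize(i2,(400,343))])[:,:,::-1])
```

```text
(no output)
```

View pics/e.png

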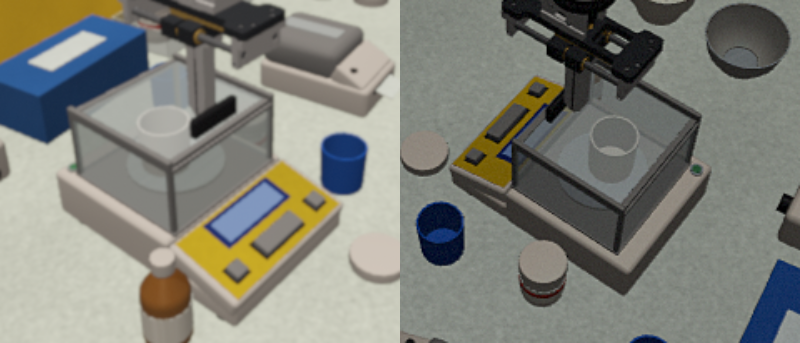

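The lid is against its stop: 10 N, and both views show the bar at the front rail (side (213,115)). I'll back off, lift, cross over to the key and measure the bar.

Request:
{"api": "arm_command", "payload": {"targets": [0, 0, 0, 0, 4, 0, 1, 0, 0, 0, 0, 10, 0, 1, 0, 0, 0, 0, 12, -2, 1, 0, 0, 0, 0, 12, -15, 1, 0, 0, 0, 0, 12, -30, 1, 0, 0, 0, 0, 12, -46, 1, 0, 0, 0, 0, 12, -50, 1, 0, 0, 0, 0, -5, -50, 1, 0, 0, 0, 1, -25, -50, 1, 0, 0, 0, 2, -45, -50, 1, 0, 0, 0, 3, -65, -50, 1, 0, 0, 0, 3, -85, -50, 1, 0, 0, 0, 3, -100, -50, 1, 0, 0, 0, 3, -110, -50, 1, 0, 0, 0, 3, -110, -50, 1, 0, 0, 0, 3, -110, -50, 1]}}

```text
time: 6.7
tool_pos: [0.4344, 0.2242, 0.2197]
ee_rot: [3.141, -0.0, 1.417]
wrist_force: [0.6, -0.4, 0.3]
width: 0.0004
finger_force: 0.0
```

```bash
sed -i 's/bar(s,(225,275,240,280))/bar(s,(265,312,255,305))/; s/bar(a,(380,412,140,175))/bar(a,(340,370,125,160))/' m.py; python3 m.py
python3 - <<'E'
from h import *
s=snap('side'); a=snap('scene')
i1=s['color'][200:440,140:420]; i2=a['color'][80:280,260:500]
cv2.imwrite('pics/f.png',np.hstack([cv2.resize(i1,(400,343)),cv2.resize(i2,(400,343))])[:,:,::-1])
E
```

```text
hole [312.2 348.3] 1319 [0.4822 0.2128 0.059 ] depth med [0.4789 0.2187 0.0645]
hole [360.  339.5] 113 [0.4247 0.154  0.059 ] depth med [0.4245 0.1559 0.0606]
hole [333.9 363.1] 540 [0.4355 0.2247 0.059 ] depth med [0.4348 0.2264 0.0608]
hole [305.5 388.7] 167 [0.446  0.2923 0.059 ] depth med [0.4451 0.2933 0.0604]
bar [288.6010929  281.58469945] [274 268  31  28 366] [0.5274 0.2082 0.171 ] [0.5236 0.2138 0.1756] 0.18490808183058371
366 366 [0.517 0.179 0.164] [0.533 0.243 0.185]
bar [357.92561983 137.12809917] [347 125  23  27 242] [0.5273 0.2069 0.171 ] [0.5302 0.2008 0.1811] 0.188050645687734
242 239 [0.513 0.169 0.155] [0.539 0.249 0.188]
```

View pics/f.png

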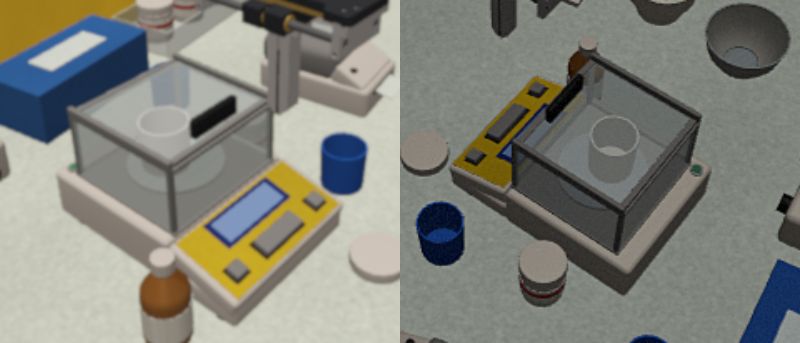

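The shut bar measures (0.527, 0.208), against (0.526, 0.210) expected. The gripper's body is 177 mm long along the closing line, so at key height it would hit the shield. I must turn it 90° before going down.

```bash
python3 -c "
from h import *
print(robot.get_obs()['joint_positions'])"
```

```text
[ 3.59971930e-01 -5.16753559e-02  1.48474016e+00 -1.59949283e-04
  1.70884117e+00  5.14141862e-01]
```

Request:
{"api": "arm_command", "payload": {"targets": [0, 0, -8, 0, 0, 0, 1, 0, 0, -16, 0, 0, 0, 1, 0, 0, -24, 0, 0, 0, 1, 0, 0, -32, 0, 0, 0, 1, 0, 0, -40, 0, 0, 0, 1, 0, 0, -48, 0, 0, 0, 1, 0, 0, -56, 0, 0, 0, 1, 0, 0, -64, 0, 0, 0, 1, 0, 0, -72, 0, 0, 0, 1, 0, 0, -80, 0, 0, 0, 1, 0, 0, -88, 0, 0, 0, 1, 0, 0, -90, 0, 0, 0, 1, 0, 0, -90, 0, 0, 20, 1, 0, 0, -90, 0, 0, 45, 1, 0, 0, -90, 0, 0, 70, 1, 0, 0, -90, 0, 0, 95, 1, 0, 0, -90, 0, 0, 115, 1, 0, 0, -90, 0, 0, 130, 1, 0, 0, -90, 0, 0, 135, 1, 0, 0, -90, 0, 0, 135, 1]}}

```text
time: 8.9
tool_pos: [0.4338, 0.2239, 0.0837]
ee_rot: [-3.141, -0.002, 2.988]
wrist_force: [-0.7, 0.3, -0.2]
width: 0.0004
finger_force: 0.0
```

Run:
```python
from h import *
s=snap('side'); a=snap('scene')
i1=s['color'][200:440,200:480]; i2=a['color'][80:280,260:500]
cv2.imwrite('pics/g.png',np.hstack([cv2.resize(i1,(400,343)),cv2.resize(i2,(400,343))])[:,:,::-1])
```

```text
(no output)
```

View pics/g.png

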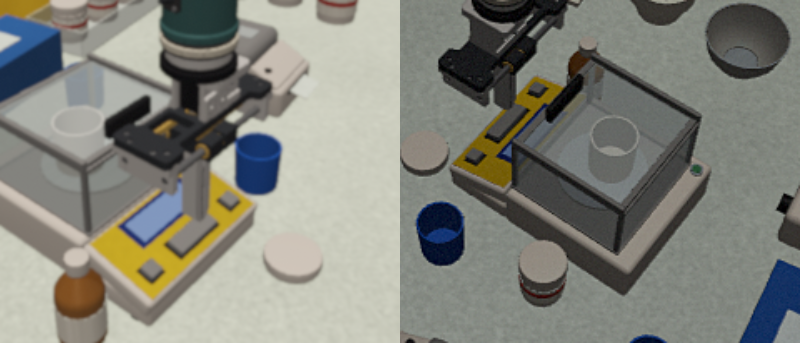

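The fingertips are over the tare key, 20 mm above it, clear of the small keys and the shield (left panel (195,215)). Pressing slowly.

Request:
{"api": "arm_command", "payload": {"targets": [0, 0, 0, 0, 0, 8, 1, 0, 0, 0, 0, 0, 14, 1, 0, 0, 0, 0, 0, 18, 1, 0, 0, 0, 0, 0, 20, 1, 0, 0, 0, 0, 0, 22, 1, 0, 0, 0, 0, 0, 24, 1, 0, 0, 0, 0, 0, 25, 1, 0, 0, 0, 0, 0, 26, 1, 0, 0, 0, 0, 0, 26, 1]}}

```text
time: 9.9
tool_pos: [0.4347, 0.2241, 0.0591]
ee_rot: [3.141, 0.002, 2.988]
wrist_force: [0.7, -0.5, 3.8]
width: 0.0006
finger_force: 1.7
```

Request:
{"api": "arm_command", "payload": {"targets": [0, 0, 0, 0, 0, 1, 1, 0, 0, 0, 0, 0, 2, 1, 0, 0, 0, 0, 0, 3, 1, 0, 0, 0, 0, 0, 4, 1, 0, 0, 0, 0, 0, 4, 1, 0, 0, 0, 0, 0, 4, 1]}}

```text
time: 10.5
tool_pos: [0.4353, 0.2241, 0.0567]
ee_rot: [3.141, 0.003, 2.988]
wrist_force: [-1.5, -2.7, 11.9]
width: 0.0007
finger_force: 5.7
```

11.9 N against a stop, with 5 N needed: the key is fully down. I'll hold briefly, release and lift well clear.

Request:
{"api": "arm_command", "payload": {"targets": [0, 0, 0, 0, 0, 0, 1, 0, 0, 0, 0, 0, 0, 1, 0, 0, 0, 0, 0, -4, 1, 0, 0, 0, 0, 0, -10, 1, 0, 0, 0, 0, 0, -18, 1, 0, 0, 0, 0, 0, -35, 1, 0, 0, 0, 0, 0, -60, 1, 0, 0, 0, 0, 0, -90, 1, 0, 0, 0, 0, 0, -120, 1, 0, 0, 0, 0, 0, -150, 1, 0, 0, 0, 0, 0, -180, 1, 0, 0, 0, 0, 0, -190, 1, 0, 0, 0, 0, 0, -190, 1, 0, 0, 0, 0, 0, -190, 1]}}

```text
time: 11.9
tool_pos: [0.4334, 0.224, 0.2427]
ee_rot: [-3.14, -0.003, 2.988]
wrist_force: [-0.9, -0.3, -0.5]
width: 0.0006
finger_force: 0.0
```

```bash
python3 m.py
python3 - <<'E'
from h import *
s=snap('side'); a=snap('scene')
i1=s['color'][200:440,170:450]; i2=a['color'][80:280,260:500]
cv2.imwrite('pics/i.png',np.hstack([cv2.resize(i1,(400,343)),cv2.resize(i2,(400,343))])[:,:,::-1])
E
```

```text
hole [312.2 348.4] 1323 [0.4822 0.2129 0.059 ] depth med [0.4789 0.2188 0.0645]
hole [360.  339.5] 113 [0.4247 0.154  0.059 ] depth med [0.4245 0.1559 0.0603]
hole [333.9 363.1] 541 [0.4355 0.2247 0.059 ] depth med [0.4346 0.2263 0.0608]
hole [305.5 388.7] 167 [0.446  0.2923 0.059 ] depth med [0.4455 0.2937 0.0605]
bar [288.61141304 281.57608696] [274 268  31  28 368] [0.5274 0.2082 0.171 ] [0.5236 0.2136 0.1755] 0.18544293137983026
368 366 [0.517 0.178 0.164] [0.533 0.244 0.185]
bar [357.82716049 137.23868313] [347 125  23  27 243] [0.5273 0.2065 0.171 ] [0.53   0.2005 0.1815] 0.1898916374311319
243 242 [0.513 0.169 0.157] [0.539 0.243 0.19 ]
```

View pics/i.png

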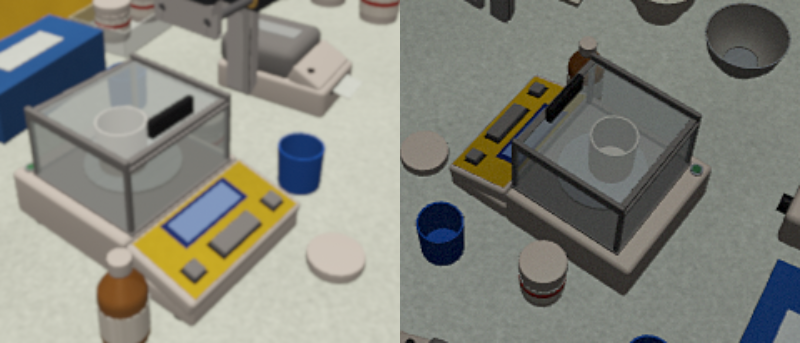

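The lid is shut (bar at left panel (170,117)), the tare key is back up, and the jar, bottle and tub haven't moved. The arm is clear of everything, so I'm handing in.

```bash
python3 -c "
from bench import robot
print(robot.close_job())"
```

```text
the job is handed in; nothing more can be done
None
```

The lid was slid shut to its stop, then the tare key was pressed fully down and came back up; the small keys, jar, bottle and tub were left alone, and the job was handed in at about 12 s of the 35 s allowed (no verdict was shown).

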